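# Pin the washer's belt pulley to its shaft

## Robot

A 6-joint arm with a two-finger parallel gripper is mounted at the origin on the work surface. World frame = base frame: x ahead of the robot, y to its left, z up, the work surface at z = 0. Lengths are in m, angles in degrees, forces in N, time in s.
With the tool pointing down it reaches from about 0.4 to 0.825 m from the base axis. Payload 7 kg.
Tool frame: the origin (TCP) lies at the centre of the arm's flange, where the gripper is bolted on; the fingertips stand 178 mm ahead of it and the grasp point (between the pads) lies 159 mm ahead of it (tip_reach is the distance from the TCP to the fingertips, in m); z points along the fingers, y is the line along which they close (so a half turn about z gives the same grasp; the last joint's range is limited). The gripper opens to 88 mm and grips with 3 to 60 N. Pads are 19 mm wide; open, the fingers measure 130 mm over their backs; the gripper's body (78 mm by 193 mm) begins 47 mm behind the grasp point.
Start: joints at [89.158, 20.546, 0.682, 0, -70.136, -16.507], TCP at [0.201, 0.644, 0.405] pointing down, gripper open.
Joint ranges: [-176.03, 176.03], [-82.01, 121.73], [-58.28, 71.71], [-173.87, 95.51], [-174.79, -0.11], [-173.66, 173.66]. Speed limits (degrees/s): [136.94, 136.94, 172.46, 180, 180, 180].

## Interface

Orientations are given as [roll, pitch, yaw] about the fixed x, y, z axes, in that order (R = Rz(yaw) Ry(pitch) Rx(roll)).
In Python, from plant import * gives the robot as it stands.
- The arm moves only by the shell command python3 -m handwheel 'ROWS'. ROWS is JSON, a list of rows, each a list of 7 numbers: the opening, from -1 (shut) to 1 (fully open), then the shift along the tool's x, y, z as a fraction of full scale, then the turn, a rotation vector about the tool's x, y, z as a fraction of full scale. A call has 1 to 5 rows; each row shifts and turns the commanded pose from where the row before left it, along the tool's axes as they then stand; what a row does not reach is not made up. Full scale, the value 1, is 0.025 m for a shift and 6 degrees for a turn. A row lasts 1/8 s, in which the tool goes at most 62.5 mm and 10.7 degrees, less where a joint would pass 70% of its speed; a pose out of reach is approached as far as the arm can. A call with a number of a shift or a turn outside -1 to 1 is refused whole. A call with a gripper value outside its range is refused whole. The fingers move at their own pace and stop on an object; the grip force is fixed at half the most. Time passes only in rows, so rows that do not move let the fingers close. It gives the time, the measured TCP pose, the force, the opening and the grip force at its end, in the units of the state.
- get_obs(): the state, without advancing time (a new reading comes with each control period).
- snapshot(name): name is "scene" or "top" or "wrist"; returns a dict with "color" (400x640x3 uint8, red, green, blue), "fx", "fy", "cx", "cy" (pixels), "k1" (the pictures are not rectified: a ray, as slopes to the right and down, at radius r is drawn at 1 + k1 r^2 times it, then the intrinsics apply), "R" (3x3) and "t" (3): a world point X has camera coordinates R X + t; the wrist camera has in their place "tool_from_camera" (4x4, takes a point from camera to tool coordinates, whose origin is the TCP and whose axes are the flange's). Camera axes: x right, y down, z forward; pixel columns grow to the right and rows downward; lengths in m; the calibration is good to about 2 mm. A picture is of the moment at which its call begins: read the wrist's pose just before it. There is no depth.
- close_job(): hands the job in; it is judged then, once.
The state is a dict: "clock": time; "joint_pos": joint angles; "qvel": joint speeds; "tau": joint torques, N m; "tool_pos": TCP position; "orientation": TCP orientation; "force": force on the tool from outside, world axes, zero at the start; "moment": the same for the moment, N m; "opening": finger opening in m; "gripper_force": force on a finger pad.
Only numpy, scipy, OpenCV 4.12 (cv2) and the standard library are available. Lean on these libraries where they do the work, as an engineer would, in place of code of your own. Each camera call takes 0.05 s, during which the arm holds its last target. There are 200 camera calls.

## Task

Use the red lever to turn the washer's pulley shaft until its flat (and the lever) points straight up at the brass setscrew. Then take the blue T-handled hex key from its wooden stand, seat it fully in the setscrew and turn it clockwise until the screw is nipped up on the flat: after the light, even drag of the free turn, stop soon after the torque starts to climb, at about 0.3 N m; more than 0.4 N m scars the shaft. Leave the key standing in the screw, let go, and leave the bottles, jar, cup, spare collar and tools around it alone.

Things in the scene. Friction and masses are not known exactly. Their poses are not given: they have to be found in the camera images.
- unit: pulley cradle, fixed to the bench: grey base plate 150 x 160 x 16 mm, two aluminium plates, between them a steel hub (60 mm across, 58 mm along y, centred on the origin's x and y) and a grooved aluminium pulley (110 mm across, top 130 mm high) on its +y side. Origin on the bench directly below the setscrew; z up. The shaft runs along its y axis 75 mm above the bench.
- shaft_turn (a joint): angle of the shaft (rad) about the cradle's +y axis; 0: its flat and the red lever point straight up at the setscrew; negative: the lever leans towards the cradle's -x side, where it starts (0.4 to 1.0 rad over). Turns with an even friction of 0.22 N m and stays where it is left.
- lever_knob (a point): centre of the black ball (22 mm across) at the end of the red lever (12 mm square), which stands on the shaft 81 mm to the cradle's -y side of the setscrew; the ball's centre is 75 mm from the shaft's axis (150 mm up when upright). 25 mm are free on both sides along y. Push the ball from its -x side round along its arc: pushed dead level while far over, it can jam.
- screw: brass setscrew in the top of the hub, upright, head 28 mm across, its top 122 mm above the bench; it turns in place (it does not visibly sink). Its socket is a hexagon 17.7 mm across flats, 16 mm deep. A corner of the hexagon lies along its x axis. Origin at the floor of the socket (106 mm above the bench).
- socket (a point): centre of the mouth of the setscrew's hexagon socket (16 mm above its floor), axes as screw.
- screw_turn (a joint): angle the setscrew has been turned clockwise as seen from above (rad); at 0 a corner of its hexagon lies along the cradle's x axis. It starts at 0.2 to 0.5. It turns freely against 0.15 N m of friction; somewhere between about 0.8 and 1.35 (not to be seen) it meets the shaft's flat, and from there the torque at the key climbs by about 1.5 N m per rad. Tight is 0.23 to 0.4 N m at the key in all (friction included); friction then keeps it tight.
- shaft: the bright flat of the shaft, turning with it: the dark shaft is 24 mm thick and 190 mm long, the flat 3.6 mm deep along its whole length. Origin on the shaft's axis below the setscrew; its z axis points the way the flat faces.
- key_handle (a point): centre of the blue T-handle of the hex key: a bar 90 mm along the key's x axis, 16 mm wide (y), 20 mm high (z). Grip it across its 16 mm width from above. It stands 115 mm above the bench while in the stand.
- key_tip (a point): lower end of the key's steel shank, 100 mm below the handle's centre. The shank is a hexagon 17 mm across flats with a corner along the key's x axis; its lowest 4 mm taper to 10 mm. The key weighs 130 to 210 g. In the screw the key has about 6 degrees of play either way before it turns it.
- stand: wooden block 70 x 70 x 60 mm, fixed; the key stands upright, 45 mm deep, in the hole in its middle, with 1 mm of slack. Origin under its centre.
- detergent: white bottle with blue cap, 200 mm tall, in the white caddy; leave it alone
- softener: green bottle, 190 mm tall, in the white caddy; leave it alone
- jar: amber jar, 56 mm across, 70 mm tall; leave it alone
- collar: spare steel shaft collar, 48 mm across, 16 mm thick, lying flat; leave it alone
- spanner_grip (a point): steel open-ended spanner, 160 mm, lying; leave it alone
- driver_grip (a point): orange screwdriver, 190 mm, lying; leave it alone
- scoop: clear measuring cup, 72 mm across, 70 mm tall; leave it alone
Not all that is in view belongs to the job. Leave any purple look-alike of the unit alone. Leave any white look-alike of the part that bears key_handle alone.

How it is judged:
By the outcome, as a careful person would: the job done as asked, in the order asked, and still so for the second after the job is handed in, with the robot touching nothing.
It also fails if it takes over 72 s, if anything falls off the work surface, if the arm or the gripper's body presses on something with over 40 N, if the wrist force passes 120 N, or if a joint passes its speed limit or range.

## Working session

There is one attempt and no reset: what is moved stays moved. The work goes in short steps, Python scripts to look and compute and a shell command to move; the robot and the scene stay as the last step left them, time stands still between calls to the robot, and variables do not carry over. Pictures are saved under pics/ and viewed, at most 10 in all, crops included, and the job is handed in when it is done.

```bash
mkdir -p pics; ls; python3 - <<'E'
from plant import *
import cv2,numpy as np
o=get_obs();print({k:np.round(v,3).tolist() for k,v in o.items()})
for n in("scene","top"):
    s=snapshot(n);cv2.imwrite(f"pics/{n}0.png",s["color"][:,:,::-1])
    print(n,{k:np.round(v,4).tolist() for k,v in s.items() if k!="color"})
s=snapshot("wrist");cv2.imwrite("pics/w0.png",s["color"][:,:,::-1]);print({k:np.round(v,4).tolist() for k,v in s.items() if k!="color"})
E
```

```text
pics
{'clock': 0.0, 'joint_pos': [89.159, 20.59, 0.635, -0.019, -70.137, -16.507], 'qvel': [0.116, -0.023, -0.121, -0.099, -0.066, 0.053], 'tau': [0.001, -58.272, 29.305, 6.997, 0.007, -0.0], 'tool_pos': [0.201, 0.644, 0.404], 'orientation': [179.907, -0.009, -17.355], 'force': [0.413, 0.066, 0.239], 'moment': [0.023, 0.011, -0.013], 'gripper_force': 0.0, 'opening': 0.088}
scene {'fx': 516.6061, 'fy': 516.6061, 'cx': 316.8235, 'cy': 196.0213, 'k1': 0.0189, 'R': [[-0.4426, 0.8967, 0.0105], [0.7188, 0.3618, -0.5937], [-0.5361, -0.2552, -0.8046]], 't': [0.1732, -0.3065, 1.7313]}
top {'fx': 366.9675, 'fy': 366.9675, 'cx': 317.957, 'cy': 200.8417, 'k1': -0.0376, 'R': [[-0.0243, -0.9995, -0.0199], [-0.9812, 0.0277, -0.1912], [0.1916, 0.0149, -0.9814]], 't': [0.0612, 0.5141, 0.9214]}
{'fx': 359.7066, 'fy': 359.7066, 'cx': 324.4668, 'cy': 196.9778, 'k1': -0.0322, 'tool_from_camera': [[-0.0015, -0.9696, -0.2446, 0.0658], [1.0, -0.0013, -0.0011, 0.0001], [0.0007, -0.2446, 0.9696, 0.0193], [0.0, 0.0, 0.0, 1.0]]}
```

View pics/scene0.png

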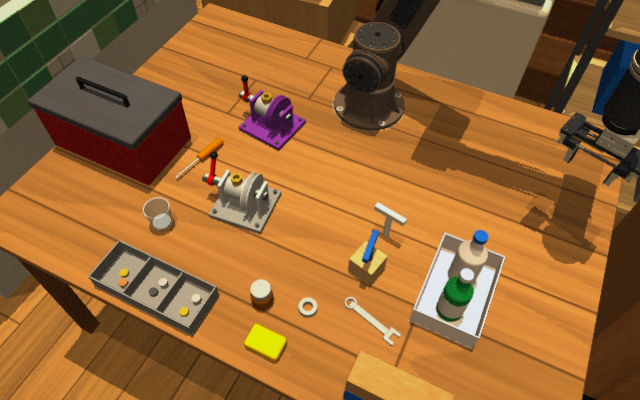

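View pics/top0.png

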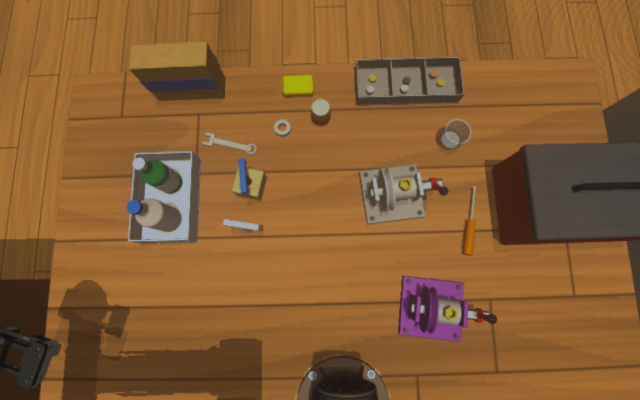

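The grey unit is at top (392,193) and scene (245,197); its look-alike is purple, at top (432,308). The blue key in the wooden block is at top (243,176) and scene (370,247); its look-alike is the white T at top (241,225). I choose the grey unit and the blue key, and check both in one close crop mosaic.

```bash
python3 - <<'E'
import cv2,numpy as np
t=cv2.imread("pics/top0.png");s=cv2.imread("pics/scene0.png")
def c(i,x,y,w,h,S):
    return cv2.resize(i[y:y+h,x:x+w],(w*S,h*S),interpolation=cv2.INTER_CUBIC)
a=np.hstack([c(t,352,156,100,75,4),c(t,220,146,100,75,4)])
b=np.hstack([c(s,195,145,100,75,4),c(s,330,210,100,75,4)])
cv2.imwrite("pics/m.png",np.vstack([a,b]))
E
```

```text
(no output)
```

View pics/m.png

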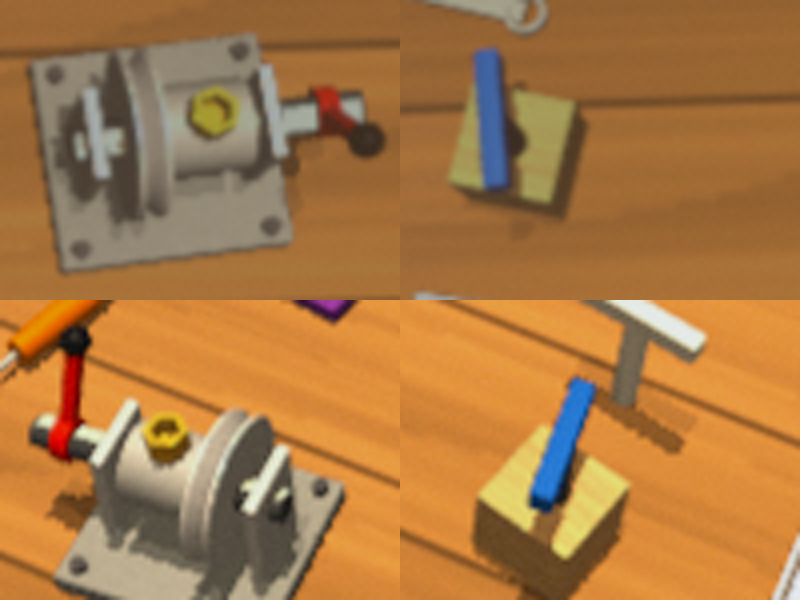

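The crops confirm it: grey cradle with brass screw, red lever leaning to the robot's side (-x), ball at top (443.5,190.5) and scene (213.8,155); blue key in the wooden block.

```bash
cat > h.py <<'E'
import numpy as np,cv2
from plant import *
from scipy.spatial.transform import Rotation as Rn
def ray(s,px,o=None):
    p=cv2.undistortPoints(np.array([[px]],float),np.array([[s["fx"],0,s["cx"]],[0,s["fy"],s["cy"]],[0,0,1]]),np.array([s["k1"],0,0,0.]))[0,0]
    d=np.array([p[0],p[1],1.])
    if "R" in s: R=np.array(s["R"]);return -R.T@np.array(s["t"]),R.T@d
    T=np.array(s["tool_from_camera"]);Q=Rn.from_euler("xyz",o["orientation"],degrees=True).as_matrix()
    return np.array(o["tool_pos"])+Q@T[:3,3],Q@T[:3,:3]@d
def onz(s,px,z,o=None):
    c,d=ray(s,px,o);return (c+d*(z-c[2])/d[2])[:2]
def tri(rs):
    A=0;b=0
    for c,d in rs:
        d=d/np.linalg.norm(d);P=np.eye(3)-np.outer(d,d);A=A+P;b=b+P@c
    return np.linalg.solve(A,b)
E
python3 - <<'E'
from h import *
T=snapshot("top");S=snapshot("scene");np.set_printoptions(precision=4,suppress=True)
print("screw",onz(T,(405.25,184),.122),onz(S,(236.5,177),.122),tri([ray(T,(405.25,184)),ray(S,(236.5,177))]))
print("ball",tri([ray(T,(443.5,190.5)),ray(S,(213.75,155))]))
b=[onz(T,(352+x/4,156+y/4),.018) for x,y in((55,75),(239,52),(81,250),(271,226))];print("bolts",np.array(b),np.mean(b,0))
e1,e2=onz(T,(241.75,158.5),.125),onz(T,(244,192.75),.125);print("key",e1,e2,(e1+e2)/2,np.degrees(np.arctan2(*(e1-e2)[::-1])),np.linalg.norm(e1-e2))
e1,e2=onz(S,(375.5,230.75),.125),onz(S,(365.25,260.75),.125);print("keyS",e1,e2,(e1+e2)/2,np.degrees(np.arctan2(*(e2-e1)[::-1])),np.linalg.norm(e1-e2))
E
```

```text
screw [ 0.5377 -0.1694] [ 0.5407 -0.1679] [ 0.5385 -0.17    0.1184]
ball [ 0.5144 -0.2551  0.14  ]
bolts [[ 0.5917 -0.086 ]
 [ 0.6046 -0.2144]
 [ 0.469  -0.0975]
 [ 0.4818 -0.2271]] [ 0.5368 -0.1563]
key [0.6147 0.2354] [0.5264 0.2283] [0.5705 0.2319] 4.568594111756586 0.0885780691693036
keyS [0.5334 0.2315] [0.623 0.242] [0.5782 0.2367] 6.681115373186093 0.0902871968580772
```

```bash
python3 -m handwheel '[[1,0,0,0,0,0,1],[1,0,0,0,0,0,1],[1,0,0,0,0,0,1],[1,0,0,0,0,0,1],[1,0,0,0,0,0,1]]'
python3 -m handwheel '[[1,0,0,0,0,0,1],[1,0,0,0,0,0,1],[1,0,0,0,0,0,1],[1,0,0,0,0,0,1],[1,0,0,0,0,0,1]]'
python3 -m handwheel '[[1,0,0,0,0,0,1],[1,0,0,0,0,0,0.17]]'
```

```text
clock: 0.88
tool_pos: [0.2013, 0.6442, 0.4045]
orientation: [180.0, -0.0, -47.5]
force: [0.3, -0.6, -0.6]
opening: 0.0877
gripper_force: 0.0
clock: 1.5
tool_pos: [0.2013, 0.6442, 0.4045]
orientation: [180.0, -0.0, -77.5]
force: [-0.3, 0.2, -0.3]
opening: 0.0875
gripper_force: 0.0
clock: 1.75
tool_pos: [0.2013, 0.6442, 0.4045]
orientation: [180.0, -0.0, -84.4]
force: [0.3, 0.4, -0.3]
opening: 0.0876
gripper_force: 0.0
```

```bash
python3 -m handwheel '[[1,1,-0.4,0,0,0,0],[1,1,-0.4,0,0,0,0],[1,1,-0.4,0,0,0,0],[1,1,-0.4,0,0,0,0],[1,1,-0.4,0,0,0,0]]' | sed -n 2,3p
python3 -m handwheel '[[1,1,-0.4,0,0,0,0],[1,1,-0.4,0,0,0,0],[1,1,-0.4,0,0,0,0],[1,1,-0.4,0,0,0,0],[1,1,-0.4,0,0,0,0]]'| sed -n 2,3p
python3 -m handwheel '[[1,1,-0.4,0,0,0,0],[1,1,-0.4,0,0,0,0],[1,1,-0.4,0,0,0,0],[1,1,-0.4,0,0,0,0],[1,1,-0.4,0,0,0,0]]'| sed -n 2,3p
python3 -m handwheel '[[1,1,-0.4,0,0,0,0],[1,1,-0.4,0,0,0,0],[1,1,-0.4,0,0,0,0],[1,1,-0.4,0,0,0,0],[1,1,-0.4,0,0,0,0]]'| sed -n 2,3p
```

```text
tool_pos: [0.2639, 0.5235, 0.4047]
orientation: [-180.0, 0.0, -84.3]
tool_pos: [0.3261, 0.4036, 0.4047]
orientation: [-180.0, 0.0, -84.4]
tool_pos: [0.3879, 0.2841, 0.4047]
orientation: [-180.0, 0.0, -84.4]
tool_pos: [0.4497, 0.1646, 0.4047]
orientation: [-180.0, 0.0, -84.4]
```

```bash
python3 -m handwheel '[[0.2,1,-0.06,0,0,0,0],[0.2,1,-0.06,0,0,0,0],[0.2,1,-0.06,0,0,0,0],[0.2,1,-0.06,0,0,0,0],[0.2,1,-0.06,0,0,0,0]]' | sed -n 2,3p
python3 -m handwheel '[[0.2,1,-0.06,0,0,0,0],[0.2,1,-0.06,0,0,0,0],[0.2,1,-0.06,0,0,0,0],[0.2,1,-0.06,0,0,0,0],[0.2,1,-0.06,0,0,0,0]]' | sed -n 2,3p
python3 -m handwheel '[[0.2,1,-0.06,0,0,0,0],[0.2,1,-0.06,0,0,0,0],[0.2,1,-0.06,0,0,0,0],[0.2,1,-0.06,0,0,0,0],[0.2,1,-0.06,0,0,0,0]]' | sed -n 2,3p
python3 -m handwheel '[[0.2,1,-0.06,0,0,0,0],[0.2,0,0,0,0,0,0]]'
python3 - <<'E'
from h import *
import json
o=get_obs();s=snapshot("wrist");cv2.imwrite("pics/w1.png",s["color"][:,:,::-1])
json.dump({k:np.array(v).tolist() for k,v in o.items()},open("o1.json","w"))
E
```

```text
tool_pos: [0.4689, 0.041, 0.4047]
orientation: [-180.0, 0.0, -84.4]
tool_pos: [0.4884, -0.0826, 0.4047]
orientation: [-180.0, 0.0, -84.4]
tool_pos: [0.508, -0.2062, 0.4047]
orientation: [180.0, -0.0, -84.4]
clock: 6.38
tool_pos: [0.512, -0.2312, 0.4043]
orientation: [180.0, -0.0, -84.5]
force: [-0.0, 1.1, -0.3]
opening: 0.0525
gripper_force: 0.0
```

View pics/w1.png

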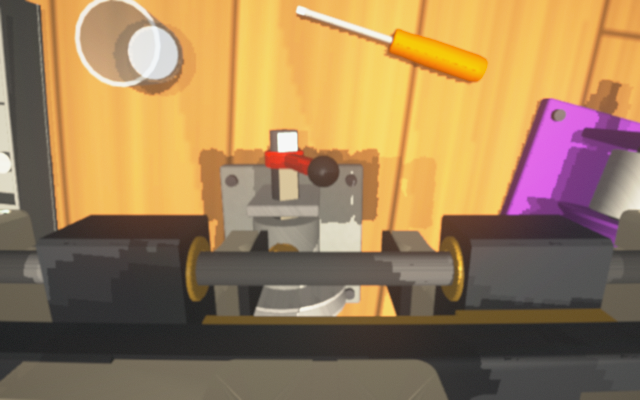

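The wrist view shows the ball at (322,170), the shaft end at (284,138) and the base bolts at (231,181) and (352,181); the screw is hidden behind the gripper.

```bash
python3 - <<'E'
from h import *
import json
o=json.load(open("o1.json"));s=snapshot("wrist");np.set_printoptions(precision=4,suppress=True)
print("ball",onz(s,(322,170),.142,o),"bolts",onz(s,(231,181),.018,o),onz(s,(352,181),.018,o),"end top edge",onz(s,(272,131),.087,o),onz(s,(297,131),.087,o))
E
```

```text
ball [ 0.5162 -0.2542] bolts [ 0.6081 -0.2122] [ 0.4826 -0.2241] end top edge [ 0.5593 -0.273 ] [ 0.5389 -0.2749]
```

```bash
python3 -m handwheel '[[0.2,0.9,-0.05,0,0,0,0],[0.2,0,0,1,0,0,0],[0.2,0,0,1,0,0,0],[0.2,0,0,1,0,0,0],[0.2,0,0,0.5,0,0,0]]'
python3 -m handwheel '[[-1,0,0,0,0,0,0],[-1,0,0,0,0,0,0],[-1,0,0,0,0,0,0],[-1,0,0,0,0,0,0]]'
```

```text
clock: 7.1
tool_pos: [0.5155, -0.2511, 0.3161]
orientation: [179.9, 0.0, -84.3]
force: [-0.0, 0.2, 0.5]
opening: 0.0526
gripper_force: 0.0
clock: 7.6
tool_pos: [0.5154, -0.2519, 0.3179]
orientation: [179.9, -0.0, -84.4]
force: [-3.0, 1.2, 4.3]
opening: 0.0199
gripper_force: 30.0
```

```bash
python3 -m handwheel '[[-1,0,-0.3,-0.08,0,0,0],[-1,0,-0.32,-0.07,0,0,0],[-1,0,-0.33,-0.05,0,0,0],[-1,0,-0.31,-0.02,0,0,0],[-1,0,0,0,0,0,0]]'
python3 - <<'E'
from h import *
import json
o=get_obs();s=snapshot("wrist")["color"][:,:,::-1];t=snapshot("scene")["color"][:,:,::-1]
json.dump({k:np.array(v).tolist() for k,v in o.items()},open("o2.json","w"))
a=cv2.resize(s[0:300,160:480],(800,750))[:400];b=cv2.resize(t[130:240,180:320],(509,400),interpolation=cv2.INTER_CUBIC)
r=cv2.resize(s[60:260,200:430],(460,400),interpolation=cv2.INTER_CUBIC)
cv2.imwrite("pics/w2.png",np.hstack([r,b[:,:340]]))
E
```

```text
clock: 8.22
tool_pos: [0.546, -0.2494, 0.3235]
orientation: [179.8, -0.0, -84.4]
force: [-8.3, -2.9, 7.9]
opening: 0.0202
gripper_force: 30.0
```

View pics/w2.png

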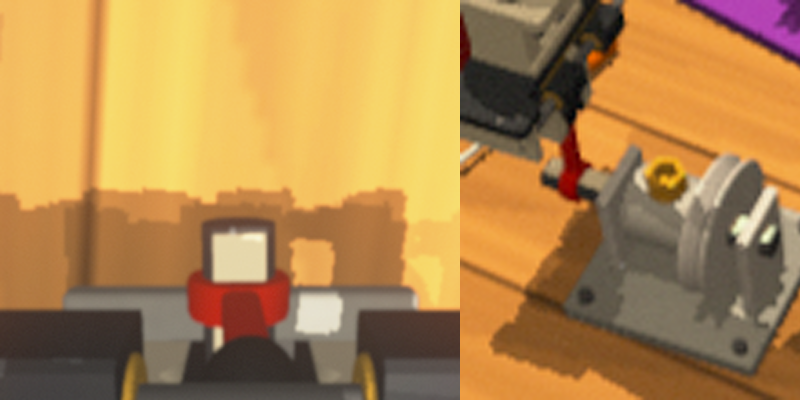

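The ball is held; the flat (crop x≈240) is about 3 mm ahead of the ball's centre line, so the lever is still about 0.05 rad short. I push a little further, release and rise to look.

```bash
python3 -m handwheel '[[-1,0,-0.14,0,0,0,0],[-1,0,0,0,0,0,0]]'
python3 -m handwheel '[[0.2,0,0,0,0,0,0],[0.2,0,0,0,0,0,0],[0.2,0,0,0,0,0,0],[0.2,0,0,-1,0,0,0],[0.2,0,0,-1,0,0,0]]'
python3 -m handwheel '[[0.2,-0.6,0,-1,0,0,0],[0.2,0,0,0,0,0,0]]'
python3 - <<'E'
from h import *
import json
o=get_obs();s=snapshot("wrist")["color"][:,:,::-1]
json.dump({k:np.array(v).tolist() for k,v in o.items()},open("o3.json","w"))
cv2.imwrite("pics/w3.png",cv2.resize(s[80:280,200:450],(750,600),interpolation=cv2.INTER_CUBIC))
E
```

```text
clock: 8.57
tool_pos: [0.5491, -0.2491, 0.3233]
orientation: [179.7, -0.0, -84.4]
force: [-8.8, -2.8, 7.9]
opening: 0.0199
gripper_force: 30.0
clock: 9.2
tool_pos: [0.551, -0.2481, 0.373]
orientation: [180.0, 0.0, -84.4]
force: [1.7, 0.3, -0.3]
opening: 0.0524
gripper_force: 0.0
clock: 9.45
tool_pos: [0.5499, -0.2328, 0.4]
orientation: [-179.8, -0.1, -84.3]
force: [-0.4, -0.3, -0.4]
opening: 0.0525
gripper_force: 0.0
```

View pics/w3.png

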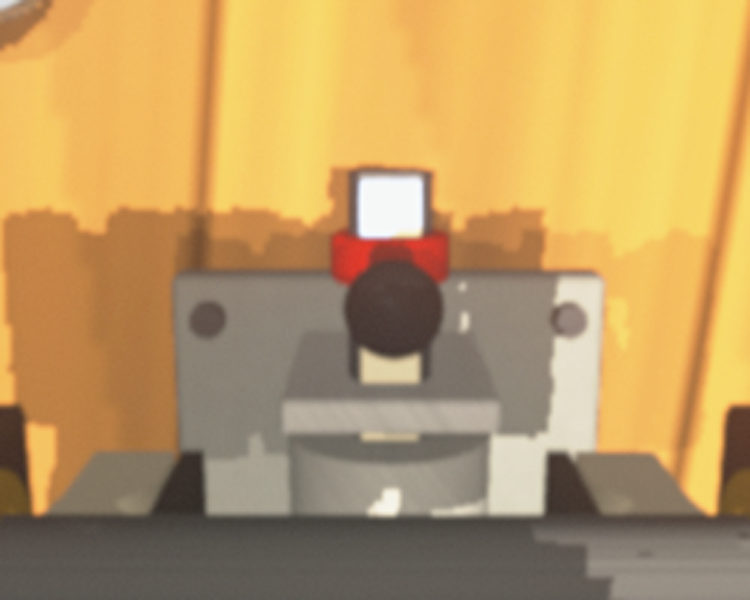

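Lever, ball (393), flat (391) and shaft (390) line up: upright within about 0.01 rad. Next the screw, on the way to the key.

```bash
python3 -m handwheel '[[1,-1,0,0,0,0,0],[1,-1,0,0,0,0,0],[1,-1,0,0,0,0,0],[1,-0.4,0,0,0,0,0],[1,0,0,0,0,0,0]]'
python3 - <<'E'
from h import *
import json
o=get_obs();s=snapshot("wrist")["color"][:,:,::-1]
json.dump({k:np.array(v).tolist() for k,v in o.items()},open("o4.json","w"))
cv2.imwrite("pics/w4.png",cv2.resize(s[120:220,265:390],(750,600),interpolation=cv2.INTER_CUBIC))
E
```

```text
clock: 10.12
tool_pos: [0.541, -0.1484, 0.3972]
orientation: [180.0, 0.0, -84.3]
force: [0.9, -0.6, -0.7]
opening: 0.0873
gripper_force: 0.0
```

View pics/w4.png

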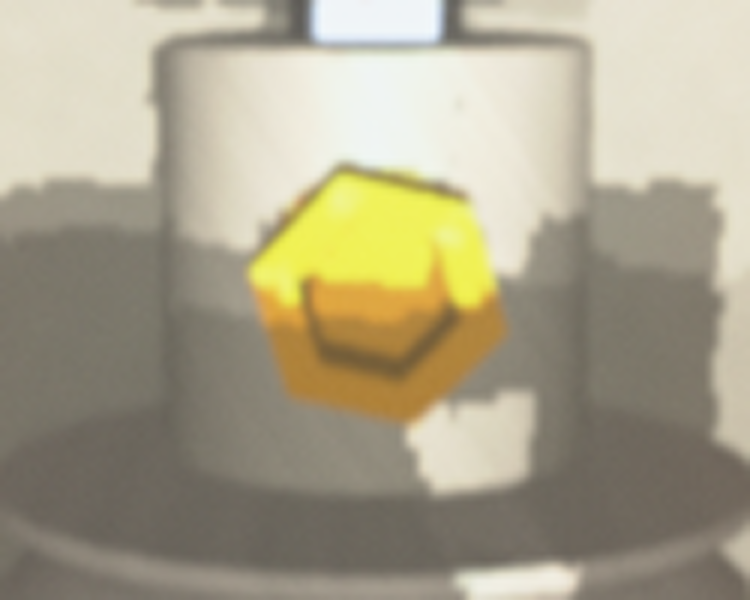

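The brass hexagon's outer corners in the crop are (343,165), (465,193), (503,325), (410,422), (288,395), (250,275), parallel to the socket edges.

```bash
python3 - <<'E'
from h import *
import json
o=json.load(open("o4.json"));s=snapshot("wrist");np.set_printoptions(precision=4,suppress=True)
P=np.array([onz(s,(265+x/6,120+y/6),.122,o) for x,y in((343,165),(465,193),(503,325),(410,422),(288,395),(250,275))])
c=P.mean(0);d=P-c;a=np.degrees(np.arctan2(d[:,1],d[:,0]));print(c,np.linalg.norm(d,axis=1),a, np.degrees(np.angle(np.exp(1j*np.radians(a*6)).mean()))/6)
print("axis at flat",onz(s,(265+379/6,120+20/6),.083,o), "hub sides",onz(s,(265+158/6,120+60/6),.075,o),onz(s,(265+590/6,120+60/6),.075,o))
E
```

```text
[ 0.5411 -0.1699] [0.0163 0.0163 0.0156 0.016  0.0161 0.0154] [ -70.2105 -124.4399  172.9078  110.5504   53.981    -4.3319] -6.918201141635549
axis at flat [ 0.5434 -0.2007] hub sides [ 0.5732 -0.192 ] [ 0.5136 -0.1978]
```

```bash
python3 -m handwheel '[[1,0,0,0,0,0,-1],[1,0,0,0,0,0,-1],[1,0,0,0,0,0,-1],[1,0,0,0,0,0,-1],[1,0,0,0,0,0,-1]]' | sed -n 2,3p
python3 -m handwheel '[[1,0,0,0,0,0,-1],[1,0,0,0,0,0,-1],[1,0,0,0,0,0,-1],[1,0,0,0,0,0,-1],[1,0,0,0,0,0,-1]]' | sed -n 2,3p
python3 -m handwheel '[[1,0,0,0,0,0,-1],[1,0,0,0,0,0,-1],[1,0,0,0,0,0,-1],[1,0,0,0,0,0,-1],[1,0,0,0,0,0,-1]]' | sed -n 2,3p
python3 -m handwheel '[[1,0.12,-0.95,0,0,0,0],[1,0.12,-0.95,0,0,0,0],[1,0.12,-0.95,0,0,0,0],[1,0.12,-0.95,0,0,0,0],[1,0.12,-0.95,0,0,0,0]]' | sed -n 2,3p
python3 -m handwheel '[[1,0.12,-0.95,0,0,0,0],[1,0.12,-0.95,0,0,0,0],[1,0.12,-0.95,0,0,0,0],[1,0.12,-0.95,0,0,0,0],[1,0.12,-0.95,0,0,0,0]]' | sed -n 2,3p
python3 -m handwheel '[[1,0.12,-0.95,0,0,0,0],[1,0.12,-0.95,0,0,0,0],[1,0.12,-0.95,0,0,0,0],[1,0.12,-0.95,0,0,0,0],[1,0.12,-0.95,0,0,0,0]]' | sed -n 2,3p
python3 -m handwheel '[[1,0.12,-0.95,0,0,0,0],[1,0,0,0,0,0,0]]'
python3 - <<'E'
from h import *
import json
o=get_obs();s=snapshot("wrist")["color"][:,:,::-1]
json.dump({k:np.array(v).tolist() for k,v in o.items()},open("o5.json","w"))
cv2.imwrite("pics/w5.png",cv2.resize(s[60:260,200:450],(750,600),interpolation=cv2.INTER_CUBIC))
E
```

```text
tool_pos: [0.541, -0.1496, 0.3974]
orientation: [180.0, 0.0, -54.2]
tool_pos: [0.541, -0.1496, 0.3974]
orientation: [180.0, 0.0, -24.2]
tool_pos: [0.541, -0.1496, 0.3974]
orientation: [180.0, 0.0, 5.8]
tool_pos: [0.5445, -0.0291, 0.3975]
orientation: [180.0, 0.0, 5.6]
tool_pos: [0.5479, 0.0906, 0.3975]
orientation: [180.0, 0.0, 5.6]
tool_pos: [0.5509, 0.2118, 0.3976]
orientation: [180.0, 0.0, 5.6]
clock: 14.22
tool_pos: [0.5515, 0.2362, 0.3973]
orientation: [180.0, 0.0, 5.7]
force: [0.3, -0.7, 0.1]
opening: 0.0876
gripper_force: 0.0
```

View pics/w5.png

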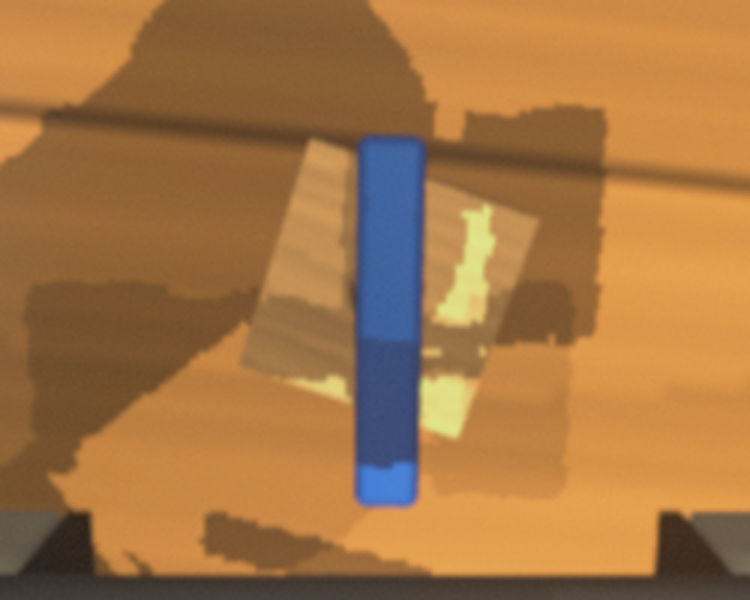

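The handle runs from (392,139) to (387.5,505) in the crop; the stand's top corners are (312,137), (540,218), (460,438), (242,362).

```bash
python3 - <<'E'
from h import *
import json
o=json.load(open("o5.json"));s=snapshot("wrist");np.set_printoptions(precision=4,suppress=True)
f=lambda x,y,z:onz(s,(200+x/3,60+y/3),z,o)
a,b=f(392,139,.125),f(387.5,505,.125);print(a,b,(a+b)/2,np.linalg.norm(a-b),np.degrees(np.arctan2(*(a-b)[::-1])))
S=np.array([f(x,y,.06) for x,y in((312,137),(540,218),(460,438),(242,362))]);print(S.mean(0),np.linalg.norm(S-np.roll(S,1,0),axis=1))
c=(a+b)/2-np.array(o["tool_pos"])[:2];q=np.radians(o["orientation"][2]);print("tool dx,dy",c@[np.cos(q),np.sin(q)],c@[np.sin(q),-np.cos(q)])
E
```

```text
[0.6174 0.2384] [0.5299 0.2305] [0.5736 0.2345] 0.08787120715032602 5.155800032209738
[0.5737 0.2339] [0.0693 0.0699 0.0701 0.0701]
tool dx,dy 0.021855626395400098 0.0039535355791127024
```

```bash
python3 -m handwheel '[[1,0.88,0.15,0,0,0,0.08],[1,0,0,1,0,0,0],[1,0,0,1,0,0,0],[1,0,0,1,0,0,0],[1,0,0,1,0,0,0]]'
python3 -m handwheel '[[1,0,0,0.92,0,0,0],[-1,0,0,0,0,0,0],[-1,0,0,0,0,0,0],[-1,0,0,0,0,0,0],[-1,0,0,0,0,0,0]]'
python3 -m handwheel '[[-1,0,0,0,0,0,0],[-1,0,0,0,0,0,0],[-1,0,0,0,0,0,0]]'
```

```text
clock: 14.95
tool_pos: [0.5738, 0.2319, 0.2971]
orientation: [-180.0, -0.0, 5.1]
force: [0.2, 0.9, 0.2]
opening: 0.0878
gripper_force: 0.0
clock: 15.58
tool_pos: [0.5739, 0.2327, 0.2756]
orientation: [-180.0, -0.1, 5.2]
force: [-0.6, -0.3, -0.4]
opening: 0.0531
gripper_force: 0.0
clock: 15.95
tool_pos: [0.5737, 0.2326, 0.2747]
orientation: [180.0, 0.0, 5.2]
force: [-0.5, -0.8, 0.0]
opening: 0.0231
gripper_force: 0.0
```

```bash
python3 -m handwheel '[[-1,0,0,0,0,0,0],[-1,0,0,0,0,0,0],[-1,0,0,0,0,0,0]]'
python3 -m handwheel '[[-1,0,0,-0.5,0,0,0],[-1,0,0,-1,0,0,0],[-1,0,0,-1,0,0,0],[-1,0,0,-1,0,0,0],[-1,0,0,-1,0,0,0]]'
python3 -m handwheel '[[-1,0,0,-1,0,0,0],[-1,0,0,-1,0,0,0],[-1,0,0,0,0,0,0]]'
```

```text
clock: 16.32
tool_pos: [0.5737, 0.2327, 0.2746]
orientation: [-180.0, -0.0, 5.2]
force: [-0.3, 1.2, -0.8]
opening: 0.0166
gripper_force: 29.9
clock: 16.95
tool_pos: [0.5735, 0.2322, 0.3888]
orientation: [180.0, 0.0, 5.1]
force: [-0.2, 0.2, -2.0]
opening: 0.0163
gripper_force: 29.9
clock: 17.32
tool_pos: [0.5739, 0.2323, 0.4402]
orientation: [-179.9, -0.2, 5.2]
force: [-0.9, 0.4, -2.1]
opening: 0.0162
gripper_force: 29.9
```

```bash
python3 -m handwheel '[[-1,0,0,0,0,0,1],[-1,0,0,0,0,0,1],[-1,0.04,1,0,0,0,0.02],[-1,0.04,1,0,0,0,0],[-1,0.04,1,0,0,0,0]]' | sed -n 2,3p
python3 -m handwheel '[[-1,0.04,1,0,0,0,0],[-1,0.04,1,0,0,0,0],[-1,0.04,1,0,0,0,0],[-1,0.04,1,0,0,0,0],[-1,0.04,1,0,0,0,0]]' | sed -n 2,3p
python3 -m handwheel '[[-1,0.04,1,0,0,0,0],[-1,0.04,1,0,0,0,0],[-1,0.04,1,0,0,0,0],[-1,0.04,1,0,0,0,0],[-1,0.04,1,0,0,0,0]]' | sed -n 2,3p
python3 -m handwheel '[[-1,0.04,0.8,0,0,0,0],[-1,0,0.3,0,0,0,0],[-1,0,0,0,0,0,0]]'
```

```text
tool_pos: [0.5673, 0.1557, 0.4371]
orientation: [180.0, 0.0, -6.9]
tool_pos: [0.5571, 0.0313, 0.4373]
orientation: [-180.0, -0.0, -7.0]
tool_pos: [0.5467, -0.0934, 0.4373]
orientation: [-180.0, -0.0, -7.0]
clock: 19.58
tool_pos: [0.5448, -0.1196, 0.4371]
orientation: [-180.0, 0.0, -7.0]
force: [-0.9, 0.2, -1.4]
opening: 0.0161
gripper_force: 29.9
```

```bash
python3 -m handwheel '[[-1,0.04,1,0,0,0,0],[-1,0.03,1,0,0,0,0],[-1,0,0,0.8,0,0,0],[-1,0,0,0.6,0,0,0],[-1,0,0,0,0,0,0]]'
python3 - <<'E'
from h import *
import json
o=get_obs();json.dump({k:np.array(v).tolist() for k,v in o.items()},open("o6.json","w"));print(np.round(o["moment"],3),np.round(o["tool_pos"],4))
t=snapshot("top")["color"];s=snapshot("scene")["color"]
f=lambda i,x,y:cv2.resize(i[y:y+100,x:x+66],(396,600),interpolation=cv2.INTER_CUBIC)
cv2.imwrite("pics/x6.png",np.hstack([f(t,375,140),f(s,205,105)])[:,:,::-1])
E
```

```text
clock: 20.2
tool_pos: [0.5404, -0.1683, 0.4008]
orientation: [180.0, 0.2, -6.9]
force: [1.0, -0.1, -1.3]
opening: 0.0162
gripper_force: 29.9
[0.004 0.003 0.05 ] [ 0.5404 -0.1683  0.4008]
```

View pics/x6.png

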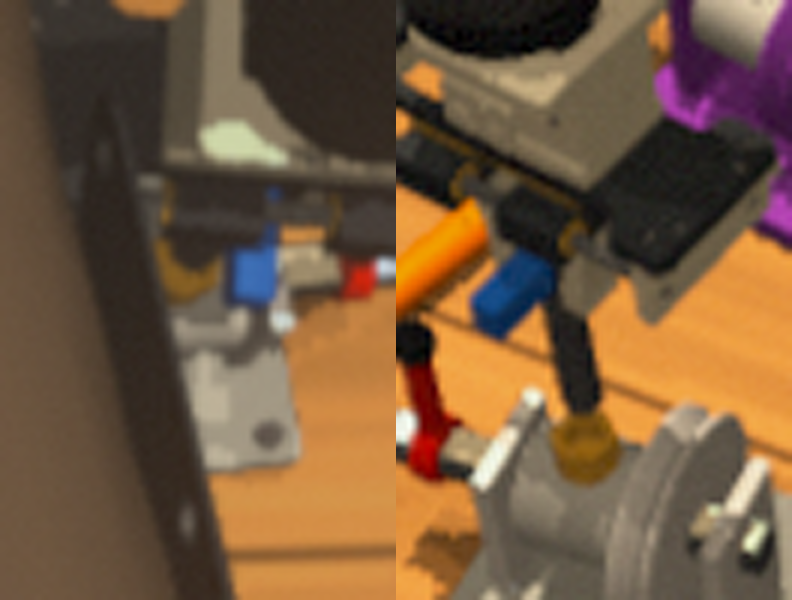

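The key's lower end is at scene crop (582,412), just above the screw head (centre of its top about (586,428)).

```bash
python3 - <<'E'
from h import *
S=snapshot("scene")
g=lambda x,y:(205+(x-396)/6,105+y/6)
print(onz(S,g(582,412),.142),onz(S,g(586,428),.122),onz(S,(236.5,177),.122))
E
```

```text
[ 0.5442578  -0.16460622] [ 0.53855156 -0.16872037] [ 0.54070769 -0.1679192 ]
```

```bash
python3 -m handwheel '[[-1,0,0,0.6,0,0,0],[-1,0,0,0.2,0,0,0],[-1,0,0,0.1,0,0,0],[-1,0,0,0,0,0,0]]'
python3 -m handwheel '[[-1,0,0,0.1,0,0,0],[-1,0,0,0,0,0,0]]'
python3 -m handwheel '[[-1,0,0,0.1,0,0,0],[-1,0,0,0,0,0,0]]'
```

```text
clock: 20.85
tool_pos: [0.5406, -0.1689, 0.3796]
orientation: [180.0, 0.0, -7.0]
force: [0.0, -0.3, -1.4]
opening: 0.0164
gripper_force: 29.9
clock: 21.1
tool_pos: [0.5408, -0.1692, 0.3778]
orientation: [180.0, -0.1, -7.0]
force: [-0.0, -1.7, 2.3]
opening: 0.0162
gripper_force: 29.9
clock: 21.35
tool_pos: [0.5404, -0.1692, 0.3746]
orientation: [180.0, 0.0, -7.0]
force: [0.0, -3.6, 0.9]
opening: 0.0162
gripper_force: 30.0
```

```bash
python3 -m handwheel '[[-1,0,0.04,0.06,0,0,0],[-1,0,0,0,0,0,0]]'
python3 -m handwheel '[[-1,0,0,0.1,0,0,0],[-1,0,0,0,0,0,0]]'
```

```text
clock: 21.6
tool_pos: [0.5404, -0.1699, 0.3728]
orientation: [-180.0, 0.0, -7.0]
force: [0.2, -3.7, -0.4]
opening: 0.0161
gripper_force: 29.9
clock: 21.85
tool_pos: [0.5404, -0.1698, 0.3702]
orientation: [-180.0, 0.0, -7.0]
force: [0.5, -3.1, -2.2]
opening: 0.0164
gripper_force: 29.9
```

```bash
python3 -m handwheel '[[-1,0,0.03,0.1,0,0,0],[-1,0,0,0.08,0,0,0],[-1,0,0,0,0,0,0]]'
python3 -m handwheel '[[-1,0,0,0.08,0,0,0],[-1,0,0,0,0,0,0]]'
python3 -c "
from plant import *
print(get_obs()['moment'])"
```

```text
clock: 22.22
tool_pos: [0.5403, -0.1704, 0.3657]
orientation: [-180.0, 0.0, -7.0]
force: [0.5, -0.9, -2.7]
opening: 0.016
gripper_force: 29.9
clock: 22.48
tool_pos: [0.5408, -0.1705, 0.3654]
orientation: [180.0, -0.1, -6.9]
force: [-2.1, 0.5, 6.7]
opening: 0.0164
gripper_force: 30.0
[ 0.03580242  0.45636747 -0.04811696]
```

```bash
cat > m.py <<'E'
from plant import *
o=get_obs();print("M",[round(float(x),3) for x in o["moment"]],[round(float(x),1) for x in o["force"]],[round(float(x),4) for x in o["tool_pos"]],round(float(o["orientation"][2]),2))
E
python3 -m handwheel '[[-1,0,0,-0.02,0,0,0],[-1,0,0,0,0,0,0]]' >/dev/null; python3 m.py
python3 -m handwheel '[[-1,0,0,0,0,0,0.5],[-1,0,0,0,0,0,0]]' >/dev/null; python3 m.py
python3 -m handwheel '[[-1,0,0,0,0,0,0.5],[-1,0,0,0,0,0,0]]' >/dev/null; python3 m.py
python3 -m handwheel '[[-1,0,0,0,0,0,0.5],[-1,0,0,0,0,0,0]]' >/dev/null; python3 m.py
python3 -m handwheel '[[-1,0,0,0,0,0,0.5],[-1,0,0,0,0,0,0]]' >/dev/null; python3 m.py
python3 -m handwheel '[[-1,0,0,0,0,0,0.5],[-1,0,0,0,0,0,0]]' >/dev/null; python3 m.py
python3 -m handwheel '[[-1,0,0,0,0,0,0.5],[-1,0,0,0,0,0,0]]' >/dev/null; python3 m.py
```

```text
M [-0.049, 0.171, -0.071] [-0.6, 0.0, 5.7] [0.5407, -0.1706, 0.3655] -6.95
M [-0.088, 0.211, 0.001] [-0.3, 0.0, 5.4] [0.5407, -0.1706, 0.3654] -9.99
M [-0.325, 0.255, 0.07] [-0.8, 0.2, 5.9] [0.5407, -0.1707, 0.3655] -12.99
M [-0.28, 0.333, 0.086] [-0.4, 0.0, 6.2] [0.5406, -0.1707, 0.3654] -15.98
M [-0.266, 0.367, 0.091] [-0.9, -0.2, 6.5] [0.5406, -0.1707, 0.3654] -18.98
M [-0.274, 0.476, 0.1] [-0.4, -0.3, 5.8] [0.5406, -0.1707, 0.3655] -21.98
M [-0.231, 0.463, 0.068] [-1.6, 0.5, 7.2] [0.5406, -0.1707, 0.3654] -24.98
```

```bash

python3 -m handwheel '[[-1,0,0,0,0,0,0.5],[-1,0,0,0,0,0,0]]' >/dev/null; python3 m.py
python3 -m handwheel '[[-1,0,0,0,0,0,0.5],[-1,0,0,0,0,0,0]]' >/dev/null; python3 m.py
python3 -m handwheel '[[-1,0,0,0,0,0,0.5],[-1,0,0,0,0,0,0]]' >/dev/null; python3 m.py
python3 -m handwheel '[[-1,0,0,0,0,0,0.5],[-1,0,0,0,0,0,0]]' >/dev/null; python3 m.py
```

```text
M [-0.193, 0.559, 0.126] [-2.1, -0.5, 7.1] [0.5406, -0.1707, 0.3655] -27.98
M [-0.222, 0.644, 0.091] [-0.7, -0.8, 7.5] [0.5405, -0.1707, 0.3654] -30.98
M [-0.084, 0.567, 0.129] [-0.7, -0.0, 7.2] [0.5405, -0.1707, 0.3654] -33.98
M [-0.115, 0.725, 0.124] [-1.0, -0.6, 6.9] [0.5405, -0.1707, 0.3654] -36.98
```

```bash

python3 -m handwheel '[[-1,0,0,0,0,0,0.3],[-1,0,0,0,0,0,0]]' >/dev/null; python3 m.py
python3 -m handwheel '[[-1,0,0,0,0,0,0.3],[-1,0,0,0,0,0,0]]' >/dev/null; python3 m.py
```

```text
M [-0.089, 0.737, 0.092] [-1.7, -0.9, 7.9] [0.5404, -0.1707, 0.3654] -38.76
M [-0.097, 0.633, 0.145] [-1.7, -0.2, 7.2] [0.5405, -0.1707, 0.3654] -40.56
```

```bash

python3 -m handwheel '[[-1,0,0,0,0,0,0.4],[-1,0,0,0,0,0,0]]' >/dev/null; python3 m.py
python3 -m handwheel '[[-1,0,0,0,0,0,0.4],[-1,0,0,0,0,0,0]]' >/dev/null; python3 m.py
python3 -m handwheel '[[-1,0,0,0,0,0,0.3],[-1,0,0,0,0,0,0]]' >/dev/null; python3 m.py
```

```text
M [-0.091, 0.786, 0.115] [-1.5, 0.2, 7.4] [0.5405, -0.1707, 0.3654] -42.97
M [-0.045, 0.813, 0.099] [-1.6, 0.5, 8.1] [0.5404, -0.1707, 0.3655] -45.37
M [-0.028, 0.811, 0.149] [-2.0, -0.3, 6.9] [0.5404, -0.1707, 0.3655] -47.16
```

```bash

python3 -m handwheel '[[-1,0,0,0,0,0,0.3],[-1,0,0,0,0,0,0]]' >/dev/null; python3 m.py
python3 -m handwheel '[[-1,0,0,0,0,0,0.3],[-1,0,0,0,0,0,0]]' >/dev/null; python3 m.py
```

```text
M [-0.037, 0.855, 0.148] [-2.9, 0.3, 6.6] [0.5404, -0.1706, 0.3654] -48.97
M [0.001, 0.889, 0.17] [-2.0, -0.5, 6.9] [0.5404, -0.1707, 0.3654] -50.77
```

```bash

python3 -m handwheel '[[-1,0,0,0,0,0,0],[-1,0,0,0,0,0,0]]' >/dev/null; python3 m.py
python3 -m handwheel '[[-1,0,0,0,0,0,0.3],[-1,0,0,0,0,0,0]]' >/dev/null; python3 m.py
python3 -m handwheel '[[-1,0,0,0,0,0,0]]' >/dev/null; python3 m.py
```

```text
M [-0.01, 0.892, 0.096] [-1.4, 0.6, 6.9] [0.5404, -0.1707, 0.3655] -50.74
M [0.029, 0.888, 0.137] [-1.2, -0.4, 7.6] [0.5404, -0.1706, 0.3654] -52.56
M [0.036, 0.863, 0.182] [-2.1, 0.4, 6.5] [0.5404, -0.1706, 0.3654] -52.54
```

```bash

python3 -m handwheel '[[-1,0,0,0,0,0,0.3],[-1,0,0,0,0,0,0]]' >/dev/null; python3 m.py
python3 -m handwheel '[[-1,0,0,0,0,0,0]]' >/dev/null; python3 m.py
python3 -m handwheel '[[-1,0,0,0,0,0,0.3],[-1,0,0,0,0,0,0]]' >/dev/null; python3 m.py
python3 -m handwheel '[[-1,0,0,0,0,0,0]]' >/dev/null; python3 m.py
```

```text
M [0.037, 0.974, 0.213] [-2.4, 0.2, 6.9] [0.5404, -0.1706, 0.3655] -54.36
M [0.053, 0.927, 0.149] [-2.7, 0.5, 7.7] [0.5404, -0.1706, 0.3654] -54.34
M [0.078, 0.878, 0.189] [-2.0, -0.2, 8.6] [0.5404, -0.1706, 0.3655] -56.15
M [0.122, 0.871, 0.209] [-2.1, 0.6, 7.4] [0.5404, -0.1706, 0.3654] -56.13
```

```bash

python3 -m handwheel '[[-1,0,0,0,0,0,0.3],[-1,0,0,0,0,0,0]]' >/dev/null; python3 m.py
python3 -m handwheel '[[-1,0,0,0,0,0,0]]' >/dev/null; python3 m.py
python3 -m handwheel '[[-1,0,0,0,0,0,0]]' >/dev/null; python3 m.py
python3 -m handwheel '[[-1,0,0,0,0,0,0]]'|sed -n 1p; python3 m.py
```

```text
M [0.147, 0.987, 0.214] [-2.7, 0.0, 6.9] [0.5404, -0.1706, 0.3655] -57.95
M [0.122, 0.874, 0.29] [-1.6, -1.1, 7.4] [0.5403, -0.1706, 0.3654] -57.93
M [0.16, 0.925, 0.229] [-1.7, 0.7, 7.8] [0.5404, -0.1706, 0.3654] -57.93
clock: 28.98
M [0.139, 0.884, 0.271] [-2.2, 0.5, 7.2] [0.5403, -0.1706, 0.3654] -57.93
```

The torque has climbed clearly: the drag read about 0.11 and it now reads 0.25, a rise of about 0.14 N m over free friction, so roughly 0.3 N m in all. Releasing and withdrawing straight up.

```bash

python3 -m handwheel '[[1,0,0,0,0,0,0],[1,0,0,0,0,0,0],[1,0,0,0,0,0,0],[1,0,0,0,0,0,0]]'
python3 -m handwheel '[[1,0,0,-0.5,0,0,0],[1,0,0,-1,0,0,0],[1,0,0,-1,0,0,0],[1,0,0,-1,0,0,0],[1,0,0,-1,0,0,0]]'
python3 -m handwheel '[[1,-1,0,0,0,0,0],[1,-1,0,0,0,0,0],[1,-1,0,0,0,0,0],[1,-1,0,0,0,0,0],[1,0,0,0,0,0,0]]'
python3 - <<'E'
from h import *
t=snapshot("top")["color"];s=snapshot("scene")["color"];w=snapshot("wrist")["color"]
f=lambda i,x,y:cv2.resize(i[y:y+100,x:x+100],(400,400),interpolation=cv2.INTER_CUBIC)
cv2.imwrite("pics/x7.png",np.hstack([f(s,190,110),cv2.resize(w,(400,250))if 0 else f(t,355,140)])[:,:,::-1])
E
```

```text
clock: 29.48
tool_pos: [0.5404, -0.1706, 0.3645]
orientation: [180.0, 0.0, -58.0]
force: [0.5, -0.0, -0.2]
opening: 0.0508
gripper_force: 0.0
clock: 30.1
tool_pos: [0.5402, -0.1706, 0.4791]
orientation: [-180.0, -0.0, -58.0]
force: [1.1, -0.1, 0.2]
opening: 0.0874
gripper_force: 0.0
clock: 30.72
tool_pos: [0.4866, -0.0851, 0.4786]
orientation: [-179.9, -0.0, -57.9]
force: [1.2, -0.2, 0.3]
opening: 0.0876
gripper_force: 0.0
```

View pics/x7.png

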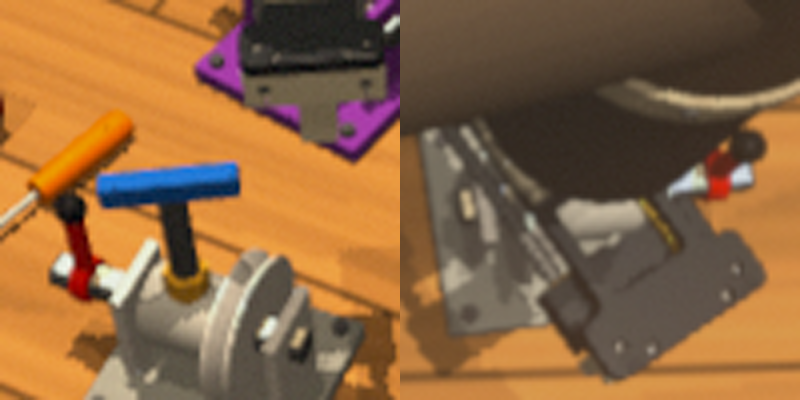

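The key stands upright in the screw, the handle is free, the lever is up, and the gripper is clear.

```bash
python3 - <<'E'
from h import *
T=snapshot("top");S=snapshot("scene")
print(tri([ray(T,(355+348/4,140+145/4)),ray(S,(190+70/4,110+209/4))]))
print(close_job())
E
```

```text
[ 0.54803524 -0.25212582  0.14670362]
the job is handed in; nothing more can be done
None
```

I handed the job in at about 31 s. The lever and flat point straight up to within about 0.01 rad. The blue key stands seated in the screw, nipped up at an estimated 0.3 N m (about 0.14 N m above the free drag by a noisy wrist reading, taking the stated 0.15 N m of friction), and the robot is touching nothing.

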